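Hold the gauge tweezers at the marked gap before the magnifier

ROBOT

A 7-joint arm with a two-finger parallel gripper is mounted at the origin on a cart in front of the work surface, level with it; the furniture and walls round the work are solid. World frame = base frame: x ahead of the robot, y to its left, z up, the work surface at z = 0. Lengths are in m, angles in rad, forces in N, time in s.
With the tool pointing down it reaches from about 0.425 to 0.875 m from the base axis. Payload 4.7 kg.
Tool frame: the origin (TCP) lies between the finger pads; the fingertips stand 14 mm ahead of it and the grasp point (between the pads) lies 5 mm behind it; z points along the fingers, y is the line along which they close (so a half turn about z gives the same grasp; the last joint's range is limited). The gripper opens to 87 mm and grips with 3 to 60 N. Pads are 19 mm wide; open, the fingers measure 117 mm over their backs; the gripper's body (75 mm by 190 mm) begins 51 mm behind the grasp point.
Start: joints at [-1.2, 0.321, -0.07, 1.45, 0.023, 1.371, -0.057], TCP at [0.227, 0.609, 0.237] pointing down, gripper open.
Joint ranges: [-2.86, 2.86], [-0.3, 2.09], [-1.38, 1.24], [0.06, 2.45], [-1.56, 4.7], [0.09, 2.05], [-2.69, 2.69]. Speed limits (rad/s): [2.57, 2.57, 3.14, 3.14, 3.14, 3.14, 3.14].

INTERFACE

Orientations are given as a rotation vector (axis times angle).
In Python, from bench import ctrl gives the robot as it stands.
- The arm moves only by the shell command python3 -m inch 'ROWS' [OPENING] [FORCE]. ROWS is JSON, a list of rows, each a list of 6 numbers: the shift along the world's x, y, z in mm, then the turn, a rotation vector about the world's x, y, z in degrees. In form: [[tx, ty, tz, rx, ry, rz], ...]. A call has 1 to 20 rows; each row is the pose to reach, as a shift and turn from the pose commanded when the call began; what a row does not reach only later rows make up. A row lasts 1/8 s, in which the tool goes at most 62.5 mm and 10.7 degrees, less where a joint would pass 70% of its speed; a pose out of reach is approached as far as the arm can. A call with a gripper value outside its range is refused whole. OPENING is the finger opening in mm, from 0 to 87, set as the call begins (- or left out, the last holds). The fingers move at their own pace and stop on an object; FORCE is the grip in N (left out, the last holds). Time passes only in rows, so rows that repeat a pose let the fingers close. It gives the time, the measured TCP pose, the force, the opening and the grip force at its end, in the units of the state.
- ctrl.get_state(): the state, without advancing time (a new reading comes with each control period).
- ctrl.get_image(name): name is "side" or "top" or "wrist"; returns (picture, depth): 420x560x3 uint8, red, green, blue; 420x560 float32, m along the optical axis (not along the pixel's ray), 0 where there is no reading.
- ctrl.camera_params(name): a dict with "mtx" (3x3 intrinsics, pixels), "T" (4x4, takes a point from camera to world coordinates). Camera axes: x right, y down, z forward; pixel columns grow to the right and rows downward; lengths in m; the calibration is good to about 2 mm. A picture is of the moment at which its call begins: read the wrist's pose just before it. camera_params takes no time and is no camera call; for the wrist camera it gives the pose at the moment of the call.
- ctrl.close_job(): hands the job in; it is judged then, once.
The state is a dict: "time": time; "joint_positions": joint angles; "qd": joint speeds; "joint_torque": joint torques, N m; "position": TCP position; "tool_rot": TCP orientation; "ft_force": force on the tool from outside, world axes, zero at the start; "torque": the same for the moment, N m; "grip_width": opening from 0.0 (shut) to 1.0 (fully open); "grip_force": force on a finger pad.
Only numpy, scipy, OpenCV 4.12 (cv2) and the standard library are available. Lean on these libraries where they do the work, as an engineer would, in place of code of your own. Each camera call takes 0.05 s, during which the arm holds its last target. There are 200 camera calls.

TASK

Check the setting of the gauge tweezers (the large steel ones with the cross strip): pick them up by their black finger pads and hold them level with the tips pointing at the middle of the standing white magnifier's lens, a few centimetres in front of it on the robot's side, touching nothing. Squeeze them until the outer edge of the moving blade meets the line engraved on the strip (tips 12 mm apart), never letting the tips shut together, hold that gap steady for at least two seconds, and finish while still holding it there. Leave the magnifier and the other things where they are.

Things in the scene. Friction and masses are not known exactly. Their poses are not given: they have to be found in the camera images.
- gauge_tweezers: Sprung steel gauge tweezers, 170 mm long, 65 g, lying flat. Origin on the centre line, half-way along, at the underside; x to the tips (x = +85 mm; tail pin at x = -85 mm), z up. Blades 3 mm thick, 12 mm high. The -y blade is rigid with the tail; the +y blade turns on the tail pin and is sprung open. They balance near their finger pads.
- gauge_grip (a point): Middle of the pads at the marked gap: x = 0, y = 0, 9 mm above the underside; axes as the tweezers'. Black pads outside both blades, 24 to 30 mm long, 18 mm high: the -y one flat, outer face at y = -16 mm; the +y one ridged, outer side at y = +25 mm when open, +16 mm at the line. Across: 41 mm open, 32 mm at the line, 26 mm shut. Open, their middle is at y = +4.5 mm.
- gauge_tips (a point): Point midway between the tips (6 mm high) at the marked gap: 85 mm along x from gauge_grip and 3 mm lower, 6 mm above the underside; axes as the tweezers'.
- gauge_line (a point): Middle of the one dark line engraved on the aluminium strip that crosses over both blades: x = 55 mm, y = 11 mm, 14 mm above the underside. The strip is 10 mm wide and fixed to the -y blade. The gap is right when the outer edge of the moving blade lies in line with it.
- gauge_blade (a joint): Turn of the moving blade, rad: 0 = sprung fully open (tips 30 mm apart), 0.106 = at the line (12 mm), 0.176 = shut. Gap in mm = 30 - 170 x value; 10 mm less across the pads closes the gap by 20 mm. Squeeze needed at the pads: 2.5 N to start, 6 N at the line, 8 N shut.
- white_magnifier: Loose white folding magnifier standing upright, 42 x 72 x 84 mm, 75 g: a plate 6 mm thick with a round lens 44 mm across, on two feet that run back 36 mm behind it. Origin under its centre; x points from the lens back along the feet, away from the robot's side; z up. The plate's front face is at x = -18 mm.
- lens (a point): Centre of the lens in that plate, 49 mm above the table; axes as the magnifier's, so the space in front of it is towards -x.
- plain_tweezers: plain black tweezers without a cross strip, 128 x 11 x 9 mm, lying; a bystander; origin at the centre of its underside
- marker_pen: white marker pen with black cap, 135 x 17 x 16 mm, lying; a bystander; origin under its centre
- needle_file: needle file with wooden handle, 153 x 12 x 12 mm, lying; a bystander; origin under its centre
- loupe: small folding loupe, white barrel between dark covers, 39 x 29 x 16 mm; a bystander; origin under its centre
- amber_oval: dark oval amber piece, 34 x 47 x 34 mm; a bystander; origin under its centre
- torch: grey pocket torch standing upright, 33 mm across, 106 mm tall; a bystander; origin under its centre
Mind the look-alikes: they are no part of the job. Leave any orange look-alike of the white_magnifier alone.

How it is judged:
On the way, in this order (a step that is already met when the one before it is completed fails the run):
1. the gauge tweezers are lifted clear of the table by the gripper (height (world z) of gauge_grip above 0.03 m and contact force between gauge_tweezers and the fingers above 1 N), for 0.2 s.
2. the tips are in front of the lens and the gap is held at the line for two seconds (contact force between gauge_tweezers and the fingers above 1 N and contact force between gauge_tweezers and white_magnifier below 0.05 N and x of gauge_tips in the frame of lens between -0.075 and -0.012 m and y of gauge_tips in the frame of lens between -0.017 and 0.017 m and z of gauge_tips in the frame of lens between -0.017 and 0.017 m and angle between the x axis of gauge_tweezers and the x axis of lens, either way round below 0.5 rad and angle between gauge_tweezers's own z axis and vertical below 0.25 rad and value of joint gauge_blade between 0.0942 and 0.1178 rad and velocity of joint gauge_blade between -0.03 and 0.03 rad/s), for 2 s.
At the end, for the whole second after the job is handed in: The gripper holds the gauge tweezers still and level (0.25 rad), touching nothing else, tips 12 to 75 mm in front of the lens, within 17 mm of its centre sideways and in height, along its axis within 0.5 rad, tip gap 12 mm within 2 mm (all of step 2 and linear speed of gauge_tweezers below 0.02 m/s); the arm keeps its last pose, push and grip.
It fails at once if the tips are squeezed shut (value of joint gauge_blade above 0.168 rad).
It fails at once if the magnifier is moved or tipped (distance of white_magnifier from where it was at the start of the episode above 0.015 m or angle between white_magnifier's own z axis and vertical above 0.3 rad).
It fails at once if another thing is moved (distance of any of plain_tweezers, marker_pen, needle_file, loupe, amber_oval, torch from where it was at the start of the episode above 0.02 m).
It also fails if it takes over 40 s, if anything falls off the work surface, if the arm or the gripper's body presses on something with over 40 N, if the wrist force passes 120 N, or if a joint passes its speed limit or range.

## Working session

There is one attempt and no reset: what is moved stays moved. The work goes in short steps, Python scripts to look and compute and a shell command to move; the robot and the scene stay as the last step left them, time stands still between calls to the robot, and variables do not carry over. Pictures are saved under pics/ and viewed, at most 10 in all, crops included, and the job is handed in when it is done.

```bash
ls; mkdir -p pics; cat > h.py <<'E'
import numpy as np, cv2
from bench import ctrl
def grab(n,save=None):
    p=ctrl.camera_params(n); im,d=ctrl.get_image(n); im=np.ascontiguousarray(im[:,:,::-1])
    if save: cv2.imwrite('pics/'+save,im)
    np.savez('pics/'+n+'.npz',im=im,d=d,K=p['mtx'],T=p['T']); return im,d,np.array(p['mtx']),np.array(p['T'])
def load(n):
    z=np.load('pics/'+n+'.npz'); return z['im'],z['d'],z['K'],z['T']
def ray(uv,K,T,z):
    r=T[:3,:3]@np.linalg.solve(K,[uv[0],uv[1],1.]); o=T[:3,3]; return o+r*(z-o[2])/r[2]
def dep(uv,d,K,T):
    u,v=map(int,uv); return (T@np.r_[np.linalg.solve(K,[uv[0],uv[1],1.])*d[v,u],1])[:3]
def proj(P,K,T):
    c=np.linalg.inv(T)@np.r_[P,1]; q=K@c[:3]; return q[:2]/q[2]
E
python3 - <<'E'
from h import *
a=grab('top','top1.png'); b=grab('side','side1.png')
for x in(a,b): print(x[2],x[3].round(3))
s=ctrl.get_state(); print(s)
E
```

```text
pics
[[432.55834241   0.         276.74421917]
 [  0.         432.55834241 211.09253156]
 [  0.           0.           1.        ]] [[ 0.052 -0.974  0.221  0.348]
 [-0.999 -0.05   0.018 -0.028]
 [-0.006 -0.222 -0.975  1.208]
 [ 0.     0.     0.     1.   ]]
[[431.24613731   0.         277.765685  ]
 [  0.         431.24613731 211.68981722]
 [  0.           0.           1.        ]] [[ 0.999  0.004  0.047  0.53 ]
 [-0.041 -0.437  0.899 -1.126]
 [ 0.024 -0.899 -0.436  0.619]
 [ 0.     0.     0.     1.   ]]
{'time': 0.1, 'joint_positions': array([-1.19988248,  0.32174603, -0.07008415,  1.45155557,  0.02259113,
        1.37080654, -0.05688874]), 'qd': array([-0.00157669,  0.0001373 ,  0.00048489, -0.00271189, -0.00016992,
        0.00024646, -0.00040141]), 'joint_torque': array([-7.29595940e-04, -4.92574489e+01, -4.06234162e-01, -3.13397992e+01,
       -6.42161351e-02,  3.95780266e-02,  9.15599594e-05]), 'position': array([0.22691452, 0.60859784, 0.23557142]), 'tool_rot': array([-5.57416694e-01, -3.09151851e+00,  2.69274712e-03]), 'ft_force': array([ 0.36234339,  0.24663268, -1.0544019 ]), 'torque': array([ 0.01760077,  0.00759765, -0.00451108]), 'grip_force': 0.0, 'grip_width': 0.9982971068680604}
```

View pics/top1.png

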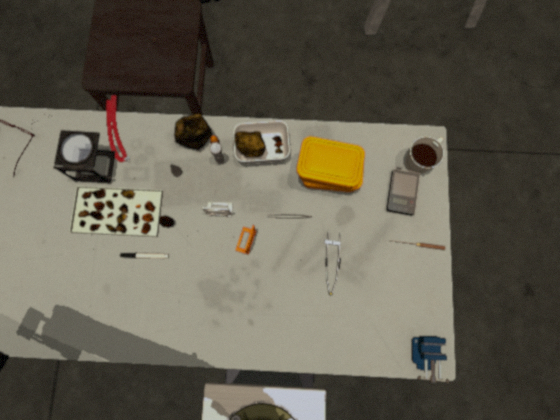

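View pics/side1.png

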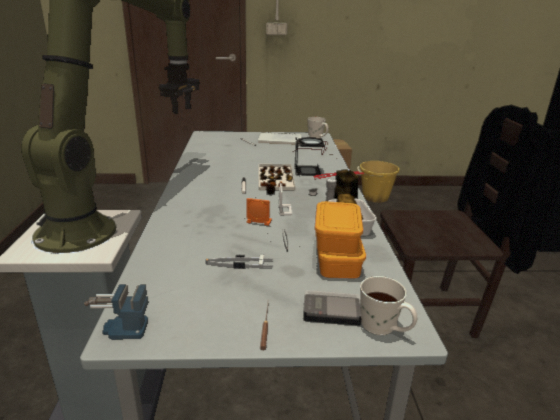

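The top view shows the tweezers with a cross strip at (333,262), tail (330,292), plain tweezers without one at (290,216), a white magnifier at (218,209) and an orange look-alike at (245,239). Cross-stripped and white are the ones meant, and I'll confirm both in one crop.

```bash
python3 - <<'E'
from h import *
im,d,K,T=load('top'); s,ds,Ks,Ts=load('side')
a=cv2.resize(im[225:300,295:370],(400,400),interpolation=cv2.INTER_CUBIC)
b=cv2.resize(im[185:260,195:270],(400,400),interpolation=cv2.INTER_CUBIC)
cv2.imwrite('pics/crop1.png',np.hstack([a,b]))
for n,uv,z in [('tail',(330,292),.008),('strip',(333,242),.014),('pads',(333,262),.014),('mag',(218,209),.06),('orange',(245,239),.05),('plain',(290,216),.005)]:
    print(n,ray(uv,K,T,z).round(3),dep(uv,d,K,T).round(3))
# mag top-edge points by depth
ys,xs=np.mgrid[195:222,198:240]; P=np.array([dep((u,v),d,K,T) for u,v in zip(xs.ravel(),ys.ravel())])
m=P[:,2]>.015; print(len(P[m])); print(np.c_[xs.ravel(),ys.ravel(),P.round(3)][m][::6])
E
```

```text
tail [ 0.402 -0.163  0.008] [ 0.402 -0.163  0.012]
strip [ 0.539 -0.168  0.014] [ 0.539 -0.167  0.015]
pads [ 0.483 -0.169  0.014] [ 0.485 -0.171 -0.003]
mag [0.606 0.153 0.06 ] [0.602 0.15  0.079]
orange [0.529 0.075 0.05 ] [ 0.537  0.079 -0.   ]
plain [ 0.609 -0.045  0.005] [ 0.611 -0.045 -0.004]
201
[[ 2.240e+02  1.960e+02  3.480e-01 -2.800e-02  1.208e+00]
 [ 2.060e+02  2.070e+02  6.050e-01  1.820e-01  8.300e-02]
 [ 2.070e+02  2.080e+02  6.030e-01  1.790e-01  8.000e-02]
 [ 2.130e+02  2.080e+02  6.030e-01  1.630e-01  8.400e-02]
 [ 2.190e+02  2.080e+02  6.030e-01  1.460e-01  8.700e-02]
 [ 2.250e+02  2.080e+02  6.050e-01  1.310e-01  8.200e-02]
 [ 2.070e+02  2.090e+02  6.010e-01  1.800e-01  7.800e-02]
 [ 2.130e+02  2.090e+02  6.000e-01  1.620e-01  8.500e-02]
 [ 2.190e+02  2.090e+02  6.010e-01  1.470e-01  8.300e-02]
 [ 2.250e+02  2.090e+02  6.020e-01  1.310e-01  8.200e-02]
 [ 2.050e+02  2.100e+02  6.000e-01  1.870e-01  6.800e-02]
 [ 2.110e+02  2.100e+02  5.990e-01  1.690e-01  7.800e-02]
 [ 2.170e+02  2.100e+02  5.990e-01  1.520e-01  7.900e-02]
 [ 2.230e+02  2.100e+02  6.000e-01  1.360e
[... 476 characters left out ...]
02]
 [ 2.260e+02  2.120e+02  6.000e-01  1.310e-01  5.800e-02]
 [ 2.070e+02  2.130e+02  5.980e-01  1.850e-01  4.100e-02]
 [ 2.130e+02  2.130e+02  5.990e-01  1.690e-01  3.900e-02]
 [ 2.190e+02  2.130e+02  5.990e-01  1.520e-01  4.500e-02]
 [ 2.250e+02  2.130e+02  6.000e-01  1.360e-01  4.100e-02]
 [ 2.080e+02  2.140e+02  6.000e-01  1.870e-01  1.700e-02]
 [ 2.140e+02  2.140e+02  6.000e-01  1.690e-01  2.000e-02]
 [ 2.210e+02  2.140e+02  3.480e-01 -2.800e-02  1.208e+00]
 [ 2.270e+02  2.140e+02  5.970e-01  1.300e-01  4.400e-02]
 [ 2.170e+02  2.150e+02  5.980e-01  1.610e-01  2.100e-02]
 [ 2.230e+02  2.150e+02  5.970e-01  1.430e-01  2.700e-02]
 [ 2.300e+02  2.150e+02  5.990e-01  1.240e-01  2.300e-02]]
```

View pics/crop1.png

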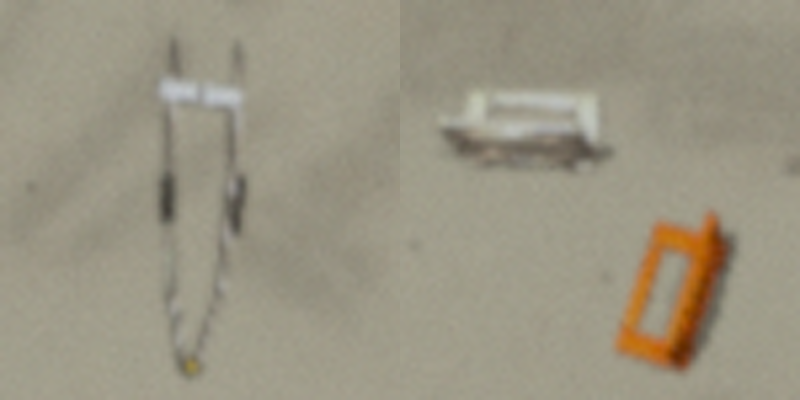

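Crop: left, the strip with its dark line at (201,93) [full image ≈ (332.7,242.4)], the tips at the top and the tail pin at (190,367). The line sits 11 mm from the axis on the left, so the moving blade is the left one (world +y). The right half has the white magnifier with its feet pointing up (+x, away from the robot). The orange one is the look-alike.

```bash
python3 - <<'E'
from h import *
from scipy.spatial.transform import Rotation as R
im,d,K,T=load('top')
c=lambda u,v:(295+u/5.333-.5,225+v/5.333-.5)
P={n:ray(c(*uv),K,T,z) for n,uv,z in [('tail',(190,367),.012),('tipL',(175,42),.006),('tipR',(238,42),.006),('line',(201,93),.014),('padL',(161,198),.014),('padR',(243,203),.014)]}
for k in P: print(k,(P[k]*1e3).round(1))
t,r=P['tail'][:2],P['tipR'][:2]
dv=r-t; L=np.hypot(*dv); yaw=np.arctan2(dv[1],dv[0])+np.arcsin(6/1e3/L) ; print('L',L,'yaw deg',np.degrees(yaw))
mid=(P['padL']+P['padR'])/2; print('padmid',mid)
print('from tail', t+.085*np.array([np.cos(yaw),np.sin(yaw)])+.0045*np.array([-np.sin(yaw),np.cos(yaw)]))
s=ctrl.get_state(); M=R.from_rotvec(s['tool_rot']).as_matrix(); print(M.round(3))
print('ywyaw',np.degrees(np.arctan2(M[1,1],M[0,1])))
ys,xs=np.mgrid[200:222,200:236]; Q=np.array([dep((u,v),d,K,T) for u,v in zip(xs.ravel(),ys.ravel())])
q=Q[(Q[:,2]>.03)&(Q[:,2]<.1)]; A=np.c_[q[:,1],q[:,2],np.ones(len(q))]; co=np.linalg.lstsq(A,q[:,0],rcond=None)[0]; print('plate x=a y+b z+c',co, 'ymin/max',q[:,1].min(),q[:,1].max(), q.mean(0))
E
```

```text
tail [ 398.1 -163.3   12. ]
tipL [ 566.7 -151.9    6. ]
tipR [ 568.4 -185.1    6. ]
line [ 538.9 -165.3   14. ]
padL [ 483.1 -146.    14. ]
padR [ 482.7 -188.3   14. ]
L 0.1716631898614932 yaw deg -5.281706433838729
padmid [ 0.48291909 -0.1671307   0.014     ]
from tail [ 0.4831742  -0.16662771]
[[-0.937  0.349 -0.001]
 [ 0.349  0.937 -0.002]
 [-0.    -0.002 -1.   ]]
ywyaw 69.55818044522896
plate x=a y+b z+c [0.00702308 0.05547022 0.59550013] ymin/max 0.12207689050064963 0.19411442889378175 [0.60032289 0.15761864 0.06698715]
```

```bash
python3 -m inch '[[40,-20,15,0,0,2],[80,-60,15,0,0,5],[120,-105,15,0,0,8],[160,-155,15,0,0,11],[190,-205,15,0,0,15],[205,-260,15,0,0,15],[210,-315,15,0,0,15],[210,-370,15,0,0,15],[210,-420,15,0,0,15],[210,-450,15,0,0,15],[210,-450,15,0,0,15],[210,-450,15,0,0,15]]' && python3 - <<'E'
from h import *
grab('wrist','w1.png')
E
```

```text
time: 1.6
position: [0.4368, 0.16, 0.2515]
tool_rot: [-0.148, -3.138, -0.001]
ft_force: [0.9, 1.0, 0.7]
grip_width: 0.999
grip_force: 0.0
```

View pics/w1.png

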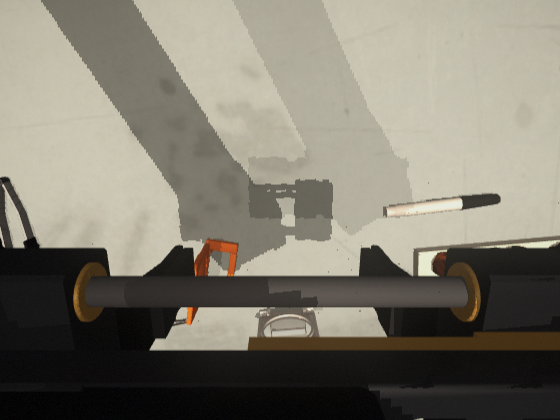

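Wrist view: the magnifier is partly hidden at (288,325), its plate spanning cols ~258–318; the orange one is at (212,270).

```bash
python3 - <<'E'
from h import *
im,d,K,T=load('wrist'); print(T.round(3))
ys,xs=np.mgrid[300:340,245:330]; Q=np.array([dep((u,v),d,K,T) for u,v in zip(xs.ravel(),ys.ravel())])
I=im[ys.ravel(),xs.ravel()]
q=Q[(Q[:,2]>.02)&(Q[:,2]<.1)&(d[ys.ravel(),xs.ravel()]>.1)]
print(len(q))
for lo in np.arange(.02,.1,.01):
    m=(q[:,2]>=lo)&(q[:,2]<lo+.01); 
    if m.sum()>3:
        s=q[m]; print(lo.round(2),m.sum(),s[:,1].min().round(4),s[:,1].max().round(4),np.median(s[:,0]).round(4),np.polyfit(s[:,1],s[:,0],1).round(3))
cv2.imwrite('pics/crop2.png',cv2.resize(im[290:345,235:340],(800,419),interpolation=cv2.INTER_CUBIC))
E
```

```text
[[ 0.094  0.962  0.257  0.368]
 [ 0.996 -0.091 -0.024  0.167]
 [ 0.001  0.258 -0.966  0.4  ]
 [ 0.     0.     0.     1.   ]]
1302
0.02 263 0.1223 0.1938 0.6023 [0.006 0.601]
0.03 248 0.1215 0.1939 0.6019 [0.008 0.601]
0.04 276 0.1222 0.1938 0.6012 [0.006 0.601]
0.05 313 0.1214 0.1938 0.6014 [0.005 0.601]
0.06 200 0.1267 0.1937 0.6017 [0.023 0.598]
```

View pics/crop2.png

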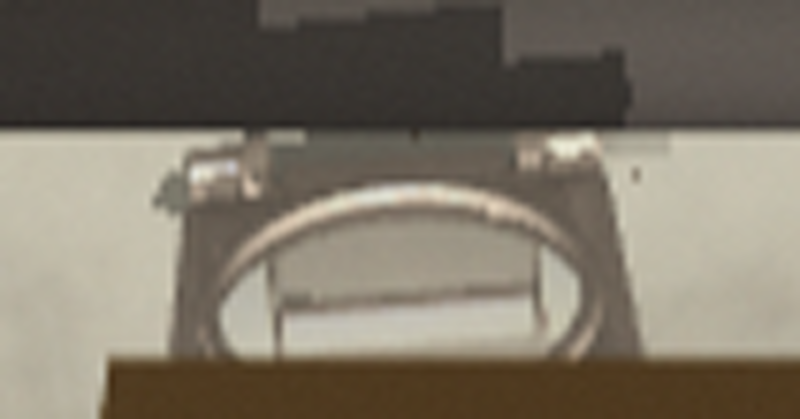

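The plate's front face is at x≈0.6015, y 0.122–0.194 (72 mm wide, as given), with yaw ≈0. The lens centre is therefore about (0.6045, 0.158, 0.049). Next I look at the tweezers from near.

```bash
python3 -m inch '[[0,-50,0,0,0,0],[0,-105,0,0,0,0],[0,-160,0,0,0,0],[0,-215,0,0,0,0],[0,-270,0,0,0,0],[0,-310,0,0,0,0],[0,-326,0,0,0,0],[0,-326,0,0,0,0],[0,-326,0,0,0,0]]' && python3 - <<'E'
from h import *
im,d,K,T=grab('wrist')
print(ctrl.get_state()['position'])
for n,P in [('tail',(.398,-.163,.012)),('grip',(.483,-.167,.018)),('tips',(.568,-.168,.006))]: print(n,proj(P,K,T).round(0))
cv2.imwrite('pics/w2.png',cv2.resize(im[110:320,160:420],(780,630))[:600])
E
```

```text
time: 2.78
position: [0.4376, -0.1652, 0.2514]
tool_rot: [-0.145, -3.138, -0.0]
ft_force: [-0.1, -0.3, 0.2]
grip_width: 0.998
grip_force: 0.0
[ 0.43747208 -0.16519556  0.2514221 ]
tail [275. 153.]
grip [278. 226.]
tips [283. 285.]
```

View pics/w2.png

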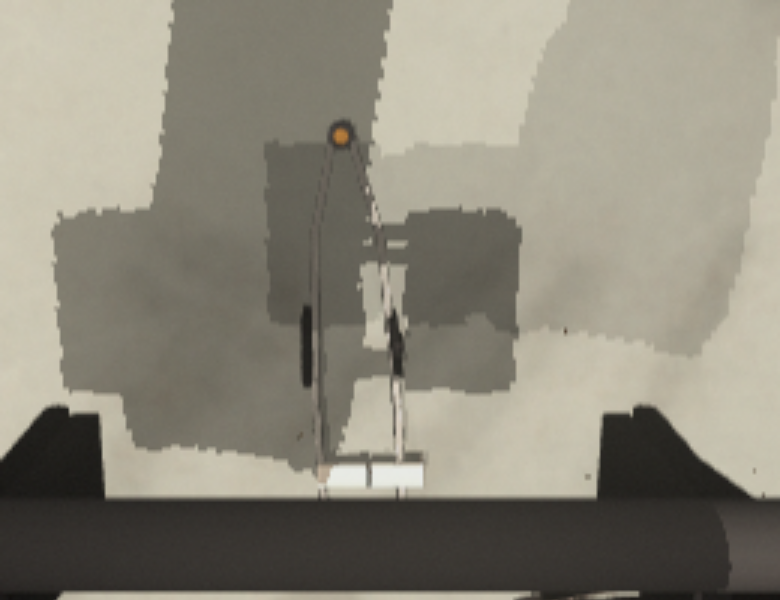

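The wrist view confirms it: tail pin at (341,134) in the crop, flat fixed pad's outer edge at (302,345), ridged moving pad at (403,343), strip line at (369,472).

```bash
python3 - <<'E'
from h import *
im,d,K,T=load('wrist')
c=lambda u,v:(160+u/3-.33,110+v/3-.33)
P={n:ray(c(*uv),K,T,z) for n,uv,z in [('tail',(341,134),.012),('line',(369,472),.014),('L0',(302,308),.018),('L1',(304,386),.018),('padR',(404,343),.015),('padL',(302,346),.018)]}
for k in P: print(k,(P[k]*1e3).round(1))
v=(P['line']-P['tail'])[:2]; L=np.hypot(*v); print(L, np.degrees(np.arctan2(v[1],v[0])-np.arctan2(11,140)))
yaw=np.arctan2(v[1],v[0])-np.arctan2(11,140); e=np.array([np.cos(yaw),np.sin(yaw)]);n=np.array([-e[1],e[0]])
print('padmid',P['tail'][:2]+.085*e+.0045*n,'grip line',P['line'][:2]-.055*e-.0065*n)
E
```

```text
tail [ 399.1 -164.8   12. ]
line [ 538.8 -166.3   14. ]
L0 [ 464.8 -186.5   18. ]
L1 [ 497.3 -189.1   18. ]
padR [ 483.8 -147.4   15. ]
padL [ 480.4 -188.1   18. ]
0.13965038660749224 -5.093273260382505
padmid [ 0.48420801 -0.16787996] grip line [ 0.48342696 -0.16787178]
```

```bash
python3 -m inch '[[20,-2,-40,0,0,0],[46,-3,-90,0,0,0],[46,-3,-140,0,0,0],[46,-3,-185,0,0,0],[46,-3,-215,0,0,0],[46,-3,-228,0,0,0],[46,-3,-233,0,0,0],[46,-3,-233,0,0,0],[46,-3,-233,0,0,0]]' 62 15 && python3 -m inch '[[0,0,0,0,0,0],[0,0,0,0,0,0],[0,0,0,0,0,0],[0,0,0,0,0,0],[0,0,0,0,0,0],[0,0,0,0,0,0]]' 36 15; python3 - <<'E'
from h import *
s=ctrl.get_state(); print(s['grip_width']*87)
E
```

```text
time: 3.95
position: [0.4841, -0.17, 0.0197]
tool_rot: [0.149, 3.136, 0.0]
ft_force: [-0.6, -0.4, -0.2]
grip_width: 0.709
grip_force: 0.0
time: 4.7
position: [0.4833, -0.1698, 0.0188]
tool_rot: [0.149, 3.138, 0.0]
ft_force: [0.4, 1.9, 2.4]
grip_width: 0.416
grip_force: 5.6
36.18458564933482
```

```bash
python3 -m inch '[[0,0,0,0,0,0],[0,0,0,0,0,0],[0,0,0,0,0,0],[0,0,10,0,0,0],[0,0,25,0,0,0],[0,0,42,0,0,0],[0,0,60,0,0,0],[0,0,80,0,0,0],[0,0,80,0,0,0],[0,0,80,0,0,0],[0,0,80,0,0,0]]' 32.5 15; python3 - <<'E'
from h import *
s=ctrl.get_state(); print(s['grip_width']*87)
im,d,K,T=grab('wrist','w3.png'); grab('side'); print(proj(s['position'],K,T))
cv2.imwrite('pics/w3c.png',cv2.resize(im,(800,600)))
E
```

```text
time: 6.08
position: [0.4824, -0.1697, 0.0978]
tool_rot: [-0.149, -3.137, -0.0]
ft_force: [0.1, -0.1, -0.9]
grip_width: 0.378
grip_force: 6.1
32.88163510247036
[275.63197451 274.45197346]
```

View pics/w3c.png

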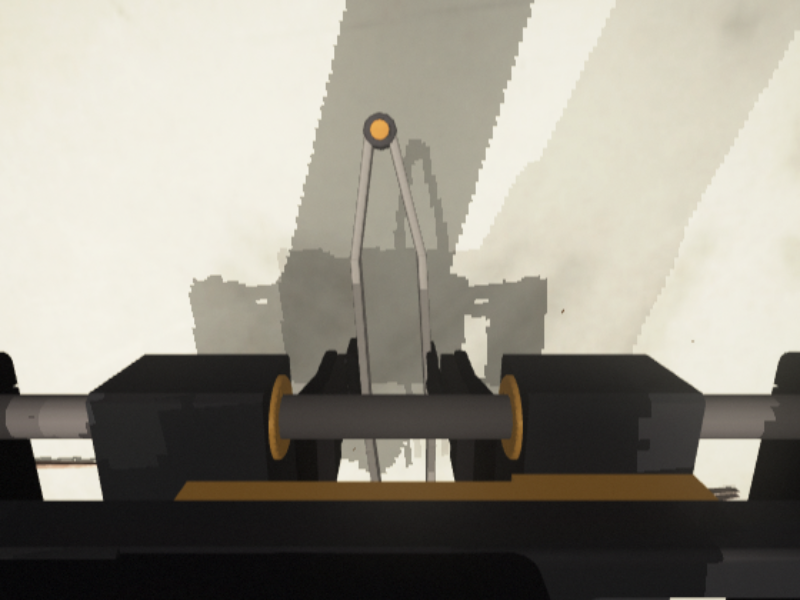

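Tweezers are held level: tail pin at (380,129), blades running between the fingers, the strip hidden behind the gripper. Now I work out where the tips sit in the hand.

```bash
cat > tail.py <<'E'
from h import *
def tail(z0):
    im,d,K,T=load('wrist')
    h=cv2.cvtColor(im,cv2.COLOR_BGR2HSV); m=cv2.inRange(h,(8,120,120),(28,255,255)); m[240:]=0
    n,l,s,c=cv2.connectedComponentsWithStats(m); i=1+s[1:,4].argmax(); uv=c[i]
    return uv,s[i,4],dep(uv,d,K,T),ray(uv,K,T,z0)
E
python3 - <<'E'
from tail import *
from scipy.spatial.transform import Rotation as R
s=ctrl.get_state(); p=s['position']; M=R.from_rotvec(s['tool_rot']).as_matrix()
uv,a,D,Rr=tail(.0915); print(uv,a,D.round(4),Rr.round(4)); print('tool y yaw',np.degrees(np.arctan2(M[1,1],M[0,1])), 'tail in tool',(M.T@(Rr-p)*1e3).round(1))
# fixed-blade line direction at top z ~.091 (800x600 picture px, left outer edge) rows 265..345
f=lambda u,v:ray((u*.7-.15,v*.7-.15),*load('wrist')[2:],.091)
im,d,K,T=load('side')
cv2.imwrite('pics/s3c.png',cv2.resize(im[195:275,190:300],(800,582),interpolation=cv2.INTER_CUBIC))
# other: tail, tips estimated
print(proj(Rr,K,T))
E
```

```text
[265.22727273  90.23376623] 154 [ 0.3978 -0.1662  0.0928] [ 0.3976 -0.1662  0.0915]
tool y yaw 84.5553870582561 tail in tool [84.9 -4.5  6.5]
[204.85328755 233.40194383]
```

View pics/s3c.png

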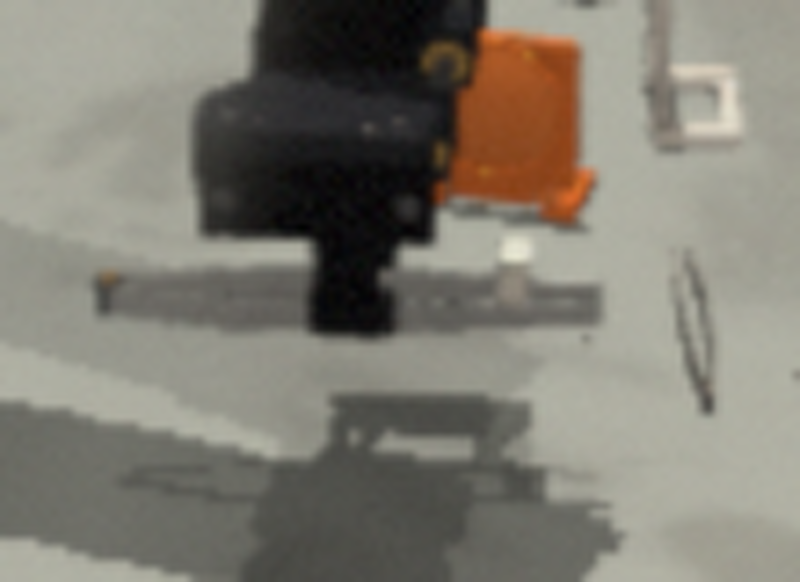

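The tail lies 85 mm behind the TCP and the tweezers are level, so the grip is at the pads. Next: carry them over the look-alike and down in front of the lens.

```bash
python3 -m inch '[[0,0,25,0,0,0],[0,0,55,0,0,0],[-5,20,60,0,0,1],[-10,60,60,0,0,2],[-10,100,60,0,0,4],[-10,140,60,0,0,4],[-10,180,60,0,0,4],[-10,220,60,0,0,4],[-10,260,60,0,0,4],[-10,295,60,0,0,4],[-10,318,60,0,0,4],[-10,328,60,0,0,4],[-10,328,50,0,0,4],[-10,328,30,0,0,4],[-10,328,5,0,0,4],[-8,328,-20,0,0,4],[-5,328,-32,0,0,4],[-5,328,-36,0,0,4],[-5,328,-36,0,0,4],[-5,328,-36,0,0,4]]' 31.9 15; python3 - <<'E'
from tail import *
s=ctrl.get_state(); print(s['grip_width']*87, s['position'])
im,d,K,T=grab('wrist'); i2,d2,K2,T2=grab('side'); i3,_,K3,T3=grab('top')
print(tail(.055))
a=cv2.resize(im[60:280,190:370],(400,489)); 
b=cv2.resize(i2[165:265,210:310],(400,400),interpolation=cv2.INTER_CUBIC)
c=np.zeros((489,400,3),np.uint8); c[:400]=b
cv2.imwrite('pics/fin.png',np.hstack([a,c]))
for n,P in (('lens',(.6045,.158,.049)),('tips',(.5625,.158,.049))): print(n,(proj(P,K2,T2)-[210,165])*4+[400,0], proj(P,K3,T3))
E
```

```text
time: 8.68
position: [0.4787, 0.1583, 0.0634]
tool_rot: [0.039, 3.14, 0.001]
ft_force: [0.9, -0.3, -1.0]
grip_width: 0.372
grip_force: 6.3
32.346056150140804 [0.47867572 0.15830845 0.06342624]
(array([263.93548387,  91.87096774]), np.int32(31), array([0.3946591 , 0.15524201, 0.05819133]), array([0.39436161, 0.15513882, 0.055     ]))
lens [681.8910609  127.78915372] [216.67412624 210.45813589]
tips [630.34568175 127.51955837] [215.39835105 225.43447906]
```

View pics/fin.png

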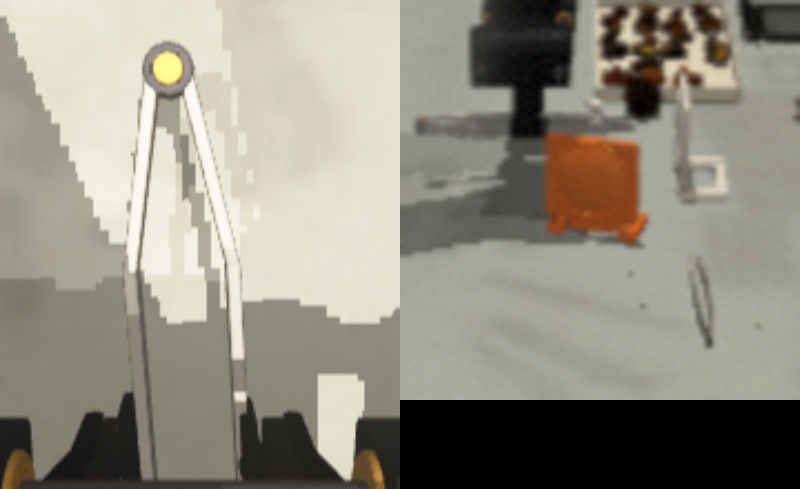

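The tips sit at (633,122) in the side crop, 40 mm ahead of the lens plate and clear of it. The measured opening is 32.35 mm, implying a gap of about 12.7 mm. I cross-check by extrapolating the straight front blade sections in the wrist depth image to the tips.

```bash
python3 - <<'E'
from tail import *
im,d,K,T=load('wrist')
g=cv2.cvtColor(im,cv2.COLOR_BGR2GRAY)
t=tail(.055)[3]; L=[];Rr=[]
for v in range(182,242,2):
    z=[dep((u,v),d,K,T)[2] for u in range(225,315)]; m=np.flatnonzero((np.array(z)>.035)&(np.array(z)<.075))+225
    # runs
    r=np.split(m,np.flatnonzero(np.diff(m)>1)+1); r=[x for x in r if len(x)>2]
    if len(r)>=2:
        l=ray((r[0][0]-.5,v),K,T,.0555); q=ray((r[-1][-1]+.5,v),K,T,.0555)
        L.append(l);Rr.append(q)
        if v%10==2: print(v,[(x[0],x[-1]) for x in r],(l*1e3).round(1)[:2],(q*1e3).round(1)[:2])
L=np.array(L);Rr=np.array(Rr)
for lo in(0,6):
  pl=np.polyfit(L[lo:,0],L[lo:,1],1);pr=np.polyfit(Rr[lo:,0],Rr[lo:,1],1)
  for x in (.085,.170): 
    X=t[0]+x; a,b=np.polyval(pl,X),np.polyval(pr,X); print(lo,x,'outer sep',(b-a)*1e3,'mid',(a+b)/2)
E
```

```text
182 [(np.int64(245), np.int64(252)), (np.int64(291), np.int64(297))] [434.4 144.6] [435.  169.7]
192 [(np.int64(246), np.int64(253)), (np.int64(292), np.int64(298))] [439.2 144.8] [439.8 170.1]
202 [(np.int64(247), np.int64(254)), (np.int64(292), np.int64(298))] [444.1 145. ] [444.7 170.1]
212 [(np.int64(248), np.int64(255)), (np.int64(293), np.int64(299))] [449.1 145.3] [449.7 170.5]
222 [(np.int64(249), np.int64(256)), (np.int64(293), np.int64(299))] [454.2 145.5] [454.8 170.5]
232 [(np.int64(250), np.int64(256)), (np.int64(294), np.int64(300))] [459.3 145.8] [459.9 170.9]
0 0.085 outer sep 27.05621063930097 mid 0.15832742166971564
0 0.17 outer sep 31.748228038218613 mid 0.1600394408293836
6 0.085 outer sep 27.93076748006354 mid 0.15806266727581325
6 0.17 outer sep 35.684438077529165 mid 0.15887077865409321
```

Over rows 182–232 the two blades run parallel (outer separation 25.0–25.3 mm, both at 2.8°), as expected when the gauge is symmetric at the line, with the midline at y≈0.158. That agrees with the width reading. I'll make a small final trim and hold.

```bash
python3 -m inch '[[0,0,0,0,0,0],[0,0,0,0,0,0],[0,0,0,0,0,0],[0,0,0,0,0,0],[0,0,0,0,0,0],[0,0,0,0,0,0],[0,0,0,0,0,0],[0,0,0,0,0,0],[0,0,0,0,0,0],[0,0,0,0,0,0],[0,0,0,0,0,0],[0,0,0,0,0,0],[0,0,0,0,0,0],[0,0,0,0,0,0],[0,0,0,0,0,0],[0,0,0,0,0,0],[0,0,0,0,0,0],[0,0,0,0,0,0],[0,0,0,0,0,0],[0,0,0,0,0,0]]' 31.6 15; python3 -m inch '[[0,0,0,0,0,0],[0,0,0,0,0,0],[0,0,0,0,0,0],[0,0,0,0,0,0],[0,0,0,0,0,0],[0,0,0,0,0,0],[0,0,0,0,0,0],[0,0,0,0,0,0],[0,0,0,0,0,0],[0,0,0,0,0,0]]'; python3 - <<'E'
from tail import *
print(ctrl.get_state()['grip_width']*87)
im,d,K,T=grab('wrist'); print(tail(.055)[3])
a=[]
for v in range(182,234,2):
    z=np.array([dep((u,v),d,K,T)[2] for u in range(225,315)]); m=np.flatnonzero((z>.035)&(z<.075))+225
    a.append((*ray((m[0]-.5,v),K,T,.0555)[:2],*ray((m[-1]+.5,v),K,T,.0555)[:2]))
a=np.array(a); l=np.polyfit(a[:,0],a[:,1],1)[0]; r=np.polyfit(a[:,2],a[:,3],1)[0]; print('slopes',l,r,'diff rad',r-l,'sep',(a[:,3]-a[:,1]).mean())
E
```

```text
time: 11.32
position: [0.478, 0.1581, 0.0626]
tool_rot: [0.039, 3.141, 0.0]
ft_force: [0.7, -0.5, -0.8]
grip_width: 0.368
grip_force: 6.4
time: 12.58
position: [0.478, 0.1581, 0.0626]
tool_rot: [0.04, 3.141, 0.0]
ft_force: [-0.1, 0.4, -0.7]
grip_width: 0.366
grip_force: 6.4
31.837493767255907
[0.39467075 0.15570412 0.055     ]
slopes 0.04199547782193415 0.0343273296010758 diff rad -0.007668148220858352 sep 0.024819223743977825
```

```bash
python3 -m inch '[[0,0,0,0,0,0],[0,0,0,0,0,0],[0,0,0,0,0,0],[0,0,0,0,0,0],[0,0,0,0,0,0],[0,0,0,0,0,0],[0,0,0,0,0,0],[0,0,0,0,0,0],[0,0,0,0,0,0],[0,0,0,0,0,0],[0,0,0,0,0,0],[0,0,0,0,0,0],[0,0,0,0,0,0],[0,0,0,0,0,0],[0,0,0,0,0,0],[0,0,0,0,0,0],[0,0,0,0,0,0],[0,0,0,0,0,0],[0,0,0,0,0,0],[0,0,0,0,0,0]]' 31.8 15; python3 -m inch '[[0,0,0,0,0,0],[0,0,0,0,0,0],[0,0,0,0,0,0],[0,0,0,0,0,0],[0,0,0,0,0,0],[0,0,0,0,0,0],[0,0,0,0,0,0],[0,0,0,0,0,0]]'; python3 - <<'E'
from h import *
print(ctrl.get_state()['grip_width']*87); print(ctrl.close_job())
E
```

```text
time: 15.12
position: [0.4781, 0.1581, 0.0626]
tool_rot: [0.04, 3.141, 0.0]
ft_force: [-0.1, -0.1, -0.9]
grip_width: 0.365
grip_force: 6.3
time: 16.12
position: [0.478, 0.1581, 0.0626]
tool_rot: [0.04, 3.141, 0.0]
ft_force: [-0.5, 0.1, 0.0]
grip_width: 0.37
grip_force: 6.3
32.173427189382096
the job is handed in; nothing more can be done
None
```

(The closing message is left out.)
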